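# Put the forceps away in the cam-locked instrument box

### The job

Put the loose forceps back in the instrument box. Turn the black knob on the box's roof anticlockwise, feeling for the unmarked notch where its drag gives way and the lock lets the tray go; then draw the tray fully out by its handle and lay the forceps flat in the pocket cut to their shape, rings in the wide end. Leave the tray open for the evening count, and leave the other things on the bench where they are.

Things in the scene. Friction and masses are not known exactly. Their poses are not given: they have to be found in the camera images.
- box: the instrument box: grey steel sleeve fixed to the worktop, 230 long (its x), 196 wide (its y), 62 mm high; origin in the middle of its underside, z up. Its open end, shut by the tray's white panel, faces its -x. On mid-roof sits the lock, a steel disc 80 mm wide, 11 mm high, with the black knob. Cupboards hang 0.5 m above the worktop beyond x = 0.6; a microscope is right of the forceps.
- knob_grip (a point): the knob's grip: upright black bar, 64 mm long along x, 16 mm thick along y, 32 mm high, on a 68 mm round foot. The point lies on the vertical turning axis, half-way up the bar, 98 mm above the worktop; bar top 16 mm above it, foot 16 mm below. x and y turn with the bar. The bar's direction does not tell where the notch is.
- lock_axis (a point): the lock, point on its axis at roof height. One unmarked notch, centred 0.45 to 1.5 rad anticlockwise (from above) of the knob's start. The knob drags about 0.14 N m; from 0.23 rad before the centre it is drawn on instead, with 0.1 to 0.4 N m. Let go there, it settles at the centre: tray free (within 0.06 rad). Beyond, it resists with about 0.5 N m; forced past, the tray is locked again.
- tray_handle (a point): the middle of the tray's handle: level steel bar, 10 mm thick, 84 mm long along y, 46 mm above the worktop, 36 mm in front of the panel (31 mm clear behind the bar). The tray is drawn out along this point's -x axis, level and away from the box.
- tray (a joint): how far the tray is drawn out of the box, m: 0 shut, 0.115 fully out (a stop). It drags with about 2.5 N. While the lock holds it gives no more than about 3 mm.
- forceps_centre (a point): the loose steel forceps lying flat, 150 mm long along y: shaft 12 mm wide and 8 mm thick over the whole length; two finger rings, 64 mm wide over all and 6 mm thick, from 45 to 75 mm on the +y side. The point is the middle of the length, half-way up (4 mm above what they lie on). About 45 g.
- forceps_rings (a point): the point midway between the forceps' finger rings, 60 mm from their centre along +y, half-way up the shaft.
- pocket_centre (a point): where the forceps' centre belongs in the tray's black and white insert, 34 mm above the worktop, 102 mm from the handle along +x (52 mm in front of the box when fully out). T-shaped pocket, 2.5 mm spare all round, 7 mm deep (insert top 37 mm above worktop), narrow part along y. At the middle a bay 34 mm long, 66 mm wide gives fingers room. Tweezers lie in the pocket next to the panel.
- pocket_rings (a point): where the point between the rings belongs, in the wide end of the pocket, 60 mm from the pocket's centre along +y.
- timer: a small white bench timer, 60 x 64 x 18 mm, lying on the worktop; origin in the middle of its underside. Not part of the job.
- dish: a closed petri dish, 60 mm across and 15 mm high; origin in the middle of its underside. Not part of the job.
- cup: a white lidded specimen cup, 65 mm across and 71 mm high; origin in the middle of its underside. Not part of the job.
- pad: a flat blue pad of lens tissue, 35 x 57 x 12 mm; origin in the middle of its underside. Not part of the job.

How it is judged:
By the outcome, as a careful person would: the job done as asked, in the order asked, and still so for the second after the job is handed in, with the robot touching nothing.
It also fails if it takes over 72 s, if anything falls off the work surface, if the arm or the gripper's body presses on something with over 40 N, if the wrist force passes 120 N, or if a joint passes its speed limit or range.

### The arm

A 7-joint arm with a two-finger parallel gripper is mounted at the origin on a cart in front of the work surface, level with it; the furniture and walls round the work are solid. World frame = base frame: x ahead of the robot, y to its left, z up, the work surface at z = 0. Lengths are in m, angles in rad, forces in N, time in s.
With the tool pointing down it reaches from about 0.425 to 0.925 m from the base axis. Payload 6.8 kg.
Tool frame: the origin (TCP) lies on the centre line of the jaws, within the pads' length; the fingertips stand 11 mm ahead of it and the grasp point (between the pads) lies 8 mm behind it; z points along the fingers, y is the direction in which the jaws open and shut (so a half turn about z gives the same grasp; the last joint's range is limited). The gripper opens to 85 mm and grips with 20 to 120 N. Pads are 22 mm wide; open, the fingers measure 114 mm over their backs; the gripper's body (76 mm by 85 mm) begins 54 mm behind the grasp point. The pads swing forward as they close: fully open they stand 13 mm farther back than shut.
Start: joints at [-1.257, 0.477, 0.022, 1.555, -0.011, 1.109, -0.083], TCP at [0.276, 0.616, 0.242] pointing down, gripper open.
Joint ranges: [-2.96, 2.96], [-0.34, 2.1], [-1.41, 1.46], [0.24, 2.44], [-1.37, 4.51], [0.17, 1.92], [-2.96, 2.96]. Speed limits (rad/s): [2.39, 2.39, 3.14, 3.14, 3.14, 3.14, 3.14].

### API

Orientations are given as a rotation vector (axis times angle).
In Python, from bench import r gives the robot as it stands.
- The arm moves only by the tool send_rows, never from a script. Its argument "deltas" is a list of rows, each a list of 7 numbers: the opening, from 0 (shut) to 1 (fully open), then the shift along the tool's x, y, z as a fraction of full scale, then the turn, a rotation vector about the tool's x, y, z as a fraction of full scale. In form: [[hand, x, y, z, ax, ay, az], ...]. A call has 1 to 20 rows; each row is the pose to reach, as a shift and turn from the pose commanded when the call began, along the tool's axes at that moment, turning the shorter way round; what a row does not reach only later rows make up. Full scale, the value 1, is 150 mm for a shift and 180 degrees for a turn. A row lasts 1/12 s, in which the tool goes at most 41.7 mm and 7.16 degrees, less where a joint would pass 70% of its speed; a pose out of reach is approached as far as the arm can. A call with a number of a shift or a turn outside -1 to 1 is refused whole. A call with a gripper value outside its range is refused whole. The fingers move at their own pace and stop on an object; "squeeze" is the grip in N (left out, the last holds). Time passes only in rows, so rows that repeat a pose let the fingers close. It gives the time, the measured TCP pose, the force and the opening at its end, in the units of the state.
- r.get_obs(): the state, without advancing time (a new reading comes with each control period).
- r.grab_frame(name): name is "scene" or "top" or "wrist"; returns a dict with "pixels" (384x512x3 uint8, red, green, blue), "camera_matrix" (3x3 intrinsics, pixels), "rvec" (rotation vector, rad) and "tvec" (3), from world to camera coordinates, as OpenCV has them. Camera axes: x right, y down, z forward; pixel columns grow to the right and rows downward; lengths in m; the calibration is good to about 2 mm. A picture is of the moment at which its call begins. There is no depth.
- r.hand_in(): hands the job in, once; it reports no verdict.
The state is a dict: "clock": time; "joints": joint angles; "qvel": joint speeds; "tau": joint torques, N m; "tcp_pos": TCP position; "orientation": TCP orientation; "contact_force": force on the tool from outside, world axes, zero at the start; "moment": the same for the moment, N m; "grip_width": finger opening in m.
Only numpy, scipy, OpenCV 4.12 (cv2) and the standard library are available. Lean on these libraries where they do the work, as an engineer would, in place of code of your own. Each camera call takes 0.05 s, during which the arm holds its last target. There are 200 camera calls.

## Working session

There is one attempt and no reset: what is moved stays moved. The work goes in short steps, Python scripts to look and compute and a tool call to move; the robot and the scene stay as the last step left them, time stands still between calls to the robot, and variables do not carry over. Pictures are saved under pics/ and viewed, about 8 in all and at most 12, crops included, and the job is handed in when it is done.

Besides the shell and the picture viewer there is one more tool, called after ">>>" as name(argument=value, ...) on one line, values as JSON. send_rows: Moves the arm, as the interface text tells. Shift numbers are shares of 150 mm and turn numbers shares of 180 degrees, none past 1 either way. Its arguments: {"type":"object","properties":{"deltas":{"type":"array","items":{"type":"array","items":{"type":"number"}}},"squeeze":{"type":"number"}},"required":["deltas"]}

```bash
mkdir -p pics; ls; cat > h.py <<'E'
import numpy as np, cv2
from bench import r
from scipy.spatial.transform import Rotation as R
def grab(n,fn=None):
    f=r.grab_frame(n); im=cv2.cvtColor(np.asarray(f["pixels"]),cv2.COLOR_RGB2BGR)
    if fn: cv2.imwrite("pics/"+fn,im)
    np.savez("last_%s.npz"%n,im=im,K=f["camera_matrix"],rv=f["rvec"],tv=f["tvec"]); return im
def cam(n):
    d=np.load("last_%s.npz"%n); return d["im"],d["K"],d["rv"],d["tv"]
def ray(n,uv,z):
    _,K,rv,tv=cam(n); M=R.from_rotvec(np.ravel(rv)).as_matrix(); c=-M.T@np.ravel(tv)
    uv=np.atleast_2d(np.float64(uv)); d=(M.T@np.linalg.inv(K)@np.c_[uv,np.ones(len(uv))].T).T
    return c+d*((z-c[2])/d[:,2])[:,None]
def proj(n,P):
    _,K,rv,tv=cam(n); return cv2.projectPoints(np.float64(P).reshape(-1,1,3),rv,tv,K,None)[0][:,0]
def delta(pos,rot=None):
    "tool-frame shift (fraction of 150mm) and turn to a world goal"
    o=r.get_obs(); T=R.from_rotvec(o["orientation"]); s=T.inv().apply(np.array(pos)-o["tcp_pos"])/0.15
    t=(T.inv()*rot).as_rotvec()/np.pi if rot is not None else np.zeros(3)
    return np.round(np.r_[s,t],4)
E
python3 - <<'E'
from h import *
a=grab("top","top0.png");b=grab("scene","scene0.png");grab("wrist","wrist0.png")
o=r.get_obs()
print({k:np.round(v,3) for k,v in o.items()}); print(R.from_rotvec(o["orientation"]).as_matrix().round(3))
for n in("top","scene"): print(n,proj(n,[[.5,0,0],[.6,0,0],[.5,.2,0]]))
E
```

```text
pics
{'clock': np.float64(0.15), 'joints': array([-1.257,  0.478,  0.022,  1.556, -0.011,  1.109, -0.083]), 'qvel': array([-0.001, -0.002,  0.004, -0.002,  0.002, -0.001, -0.   ]), 'tau': array([ 2.0000e-03, -5.9692e+01,  1.6100e+00, -2.8149e+01,  1.3000e-02,
        7.0000e-03,  0.0000e+00]), 'tcp_pos': array([0.276, 0.615, 0.242]), 'orientation': array([-6.580e-01, -3.072e+00,  2.000e-03]), 'contact_force': array([-0.156,  0.137,  0.376]), 'moment': array([ 0.039,  0.02 , -0.011]), 'grip_width': np.float64(0.086)}
[[-0.912  0.409 -0.   ]
 [ 0.409  0.912 -0.001]
 [-0.    -0.001 -1.   ]]
top [[275.34041424 199.23108682]
 [274.69651919 169.35428287]
 [214.49603044 200.07342545]]
scene [[273.31085599 224.66499679]
 [295.98033261 210.04031977]
 [233.87230857 190.21672534]]
```

View pics/top0.png

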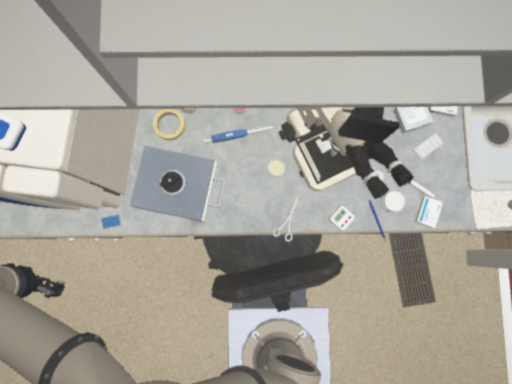

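View pics/scene0.png

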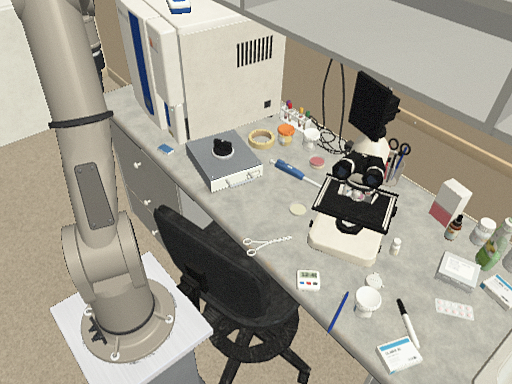

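The top view shows the box centred at about (175,183), with its knob at (171,181) and its handle on the right at (219,192). The forceps run from (297,198) to their rings at about (283,237), pointing towards the robot. The scene view agrees.

```bash
python3 - <<'E'
from h import *
print("knob",ray("top",(171,181),.1),"handle",ray("top",(219,192),.046))
print("fc tip,rings",ray("top",[(297,198),(283,237)],.004))
print("roof",ray("top",[(145,147),(216,159),(204,219),(132,208)],.062))
_,K,rv,tv=cam("wrist"); M=R.from_rotvec(rv.ravel()).as_matrix(); o=r.get_obs();T=R.from_rotvec(o["orientation"]).as_matrix()
c=-M.T@tv.ravel(); print("cam in tool",T.T@(c-o["tcp_pos"]),"axes in tool cols",(T.T@M.T).round(3),K.round(1))
yaw=np.arctan2(*( -ray("top",(219,192),.046)+ray("top",(171,181),.1))[0,[1,0]]); print(yaw)
E
```

```text
knob [[0.54879944 0.32310189 0.1       ]] handle [[0.52033355 0.18158906 0.046     ]]
fc tip,rings [[ 0.50262359 -0.07113446  0.004     ]
 [ 0.37576842 -0.02199289  0.004     ]]
roof [[0.66519288 0.41378293 0.062     ]
 [0.62378203 0.18941288 0.062     ]
 [0.43414966 0.22722701 0.062     ]
 [0.47167638 0.45033903 0.062     ]]
cam in tool [ 0.08599426  0.00020637 -0.13138261] axes in tool cols [[-0.001 -0.944 -0.33 ]
 [ 1.    -0.001  0.   ]
 [-0.    -0.33   0.944]] [[266.8   0.  256.4]
 [  0.  266.8 190.9]
 [  0.    0.    1. ]]
1.37229126617515
```

View pics/wrist0.png

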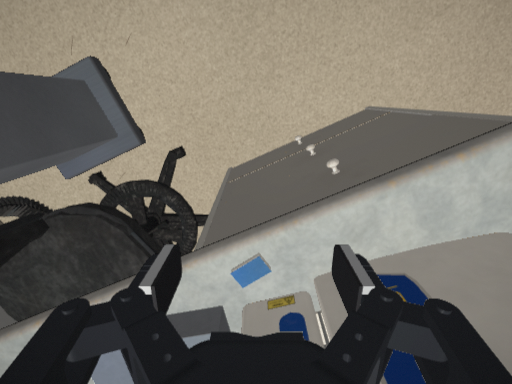

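```bash
python3 - <<'E'
from h import *
print(delta((.54,.29,.30)))
E
```

```text
[-2.493  -1.2598 -0.3876  0.      0.      0.    ]
```

>>> send_rows(deltas=[[1,-1,-0.505,-0.155,0,0,0],[1,-1,-0.505,-0.155,0,0,0],[1,-1,-0.505,-0.155,0,0,0],[1,-1,-0.505,-0.155,0,0,0],[1,-1,-0.505,-0.155,0,0,0]])

```text
clock: 0.57
tcp_pos: [0.39, 0.4775, 0.2668]
orientation: [0.675, 3.063, -0.003]
contact_force: [1.3, -0.1, -1.1]
grip_width: 0.0856
```

>>> send_rows(deltas=[[1,-1,-0.505,-0.155,0,0,0],[1,-1,-0.505,-0.155,0,0,0],[1,-1,-0.505,-0.155,0,0,0],[1,-1,-0.505,-0.155,0,0,0],[1,-1,-0.505,-0.155,0,0,0]])

```text
clock: 0.98
tcp_pos: [0.4945, 0.3463, 0.29]
orientation: [0.675, 3.063, -0.003]
contact_force: [1.9, -1.5, 1.1]
grip_width: 0.0854
```

>>> send_rows(deltas=[[1,-0.49,-0.25,-0.077,0,0,0],[1,-0.49,-0.25,-0.077,0,0,0],[1,-0.49,-0.25,-0.077,0,0,0],[1,-0.49,-0.25,-0.077,0,0,0],[1,-0.49,-0.25,-0.077,0,0,0]])

```text
clock: 1.4
tcp_pos: [0.5393, 0.2909, 0.3]
orientation: [-0.658, -3.071, -0.0]
contact_force: [-0.8, 0.5, 0.2]
grip_width: 0.0857
```

```bash
python3 - <<'E'
from h import *
grab("wrist","wrist1.png"); o=r.get_obs(); print(o["clock"],o["tcp_pos"],o["orientation"],o["joints"].round(3))
E
```

```text
1.45 [0.53873752 0.29181845 0.29989636] [-6.55087187e-01 -3.07133174e+00 -1.85406188e-04] [-0.723  0.328  0.163  1.652 -0.058  1.167  0.604]
```

View pics/wrist1.png

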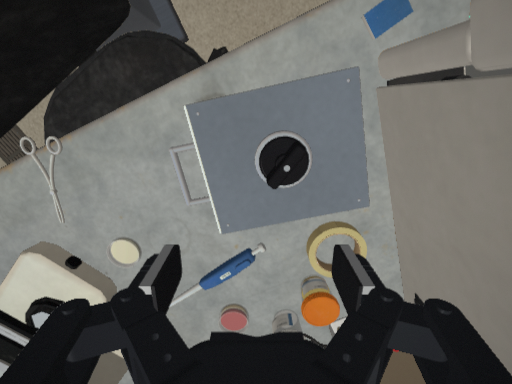

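```bash
python3 - <<'E'
from h import *
im=cam("wrist")[0]
k=cv2.resize(im[120:200,240:325],None,fx=6,fy=6,interpolation=cv2.INTER_CUBIC)
k=np.clip(k.astype(float)*1.0,0,255); k=255*(k/255)**.5
f=cv2.resize(im[125:230,10:80],None,fx=4,fy=4,interpolation=cv2.INTER_CUBIC)
c=np.zeros((480,800,3)); c[:480,:510]=k[:480,:510]; c[:420,515:795]=f; cv2.imwrite("pics/crop1.png",c)
q=ray("wrist",[(186,104),(361,67),(369,206),(220,233)],.062); print(q.round(4),q.mean(0)); 
e=[q[1]-q[0],q[2]-q[3],q[0]-q[3],q[1]-q[2]]; print([(np.linalg.norm(v).round(4),np.arctan2(v[1],v[0]).round(3)) for v in e])
h=ray("wrist",[(172,150),(188,204)],.046);print("handle",h,h.mean(0))
print("disc",ray("wrist",(283,160),.073)); print("fc",ray("wrist",[(40,146),(60,220)],.004))
E
```

```text
[[0.43   0.2389 0.062 ]
 [0.4817 0.4622 0.062 ]
 [0.6696 0.4176 0.062 ]
 [0.6185 0.1938 0.062 ]] [0.54991678 0.32813496 0.062     ]
[(np.float64(0.2292), np.float64(1.343)), (np.float64(0.2295), np.float64(1.346)), (np.float64(0.1938), np.float64(2.907)), (np.float64(0.1931), np.float64(2.909))]
handle [[0.47595513 0.18548654 0.046     ]
 [0.55963593 0.16551057 0.046     ]] [0.51779553 0.17549856 0.046     ]
disc [[0.54917936 0.32686427 0.073     ]]
fc [[ 0.38517436 -0.01947816  0.004     ]
 [ 0.50439897 -0.07262254  0.004     ]][ WARN:0@0.503] global loadsave.cpp:1063 imwrite_ Unsupported depth image for selected encoder is fallbacked to CV_8U.
```

View pics/crop1.png

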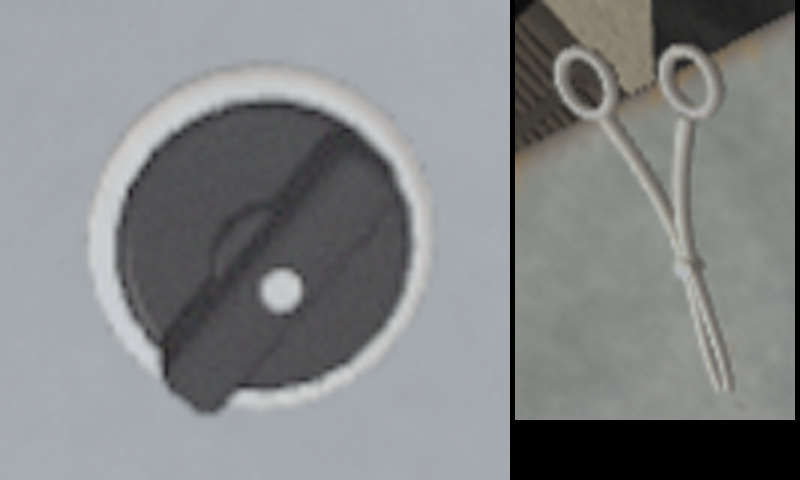

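```bash
python3 - <<'E'
from h import *
p=lambda x,y:(240+x/6,120+y/6)
print("dot",ray("wrist",p(281,290),.114))
a=ray("wrist",[p(350,130),p(165,345),p(380,225),p(235,390)],.114); print(a)
for i in(0,2): v=a[i+1]-a[i]; print(np.arctan2(v[1],v[0])%np.pi)
o=r.get_obs();T=R.from_rotvec(o["orientation"]).as_matrix(); print("tool y ang",np.arctan2(T[1,1],T[0,1]), "x", np.arctan2(T[1,0],T[0,0]))
E
```

```text
dot [[0.55064485 0.32713721 0.114     ]]
[[0.52610685 0.35177607 0.114     ]
 [0.55164707 0.30090328 0.114     ]
 [0.54634266 0.35037407 0.114     ]
 [0.56659549 0.31032739 0.114     ]]
2.03607532722513
2.0390179304847424
tool y ang 1.1505123554980228 x 2.7213085298391206
```

```bash
cat >> h.py <<'E'
def down(a):
    "tool z down, tool y at world angle a"
    y=np.array([np.cos(a),np.sin(a),0]); z=np.array([0,0,-1.]); return R.from_matrix(np.c_[np.cross(y,z),y,z])
E
python3 - <<'E'
from h import *
print(delta((.550,.3275,.18),down(.466)),delta((.550,.3275,.098),down(.466)))
E
```

```text
[ 2.760e-02  2.479e-01  7.993e-01 -2.000e-04 -3.000e-04  2.179e-01] [ 2.690e-02  2.480e-01  1.346e+00 -2.000e-04 -3.000e-04  2.179e-01]
```

>>> send_rows(deltas=[[0.6,0.027,0.248,0.4,0,0,0.218],[0.6,0.027,0.248,0.8,0,0,0.218],[0.6,0.027,0.248,0.8,0,0,0.218],[0.6,0.027,0.248,0.8,0,0,0.218],[0.6,0.027,0.248,0.8,0,0,0.218],[0.6,0.027,0.248,0.8,0,0,0.218],[0.6,0.027,0.248,0.8,0,0,0.218],[0.6,0.027,0.248,0.8,0,0,0.218]])

```text
clock: 2.12
tcp_pos: [0.5501, 0.3277, 0.18]
orientation: [-1.644, -2.676, 0.0]
contact_force: [0.7, -0.0, -0.0]
grip_width: 0.0516
```

```bash
python3 - <<'E'
from h import *
grab("wrist","wrist2.png"); print(delta((.550,.3275,.098),down(.466)),r.get_obs()["joints"].round(2))
E
```

```text
[ 1.700e-03 -1.900e-03  5.484e-01 -1.000e-04 -2.000e-04  7.000e-04] [-0.84  0.49  0.28  1.72 -0.16  0.96 -0.03]
```

View pics/wrist2.png

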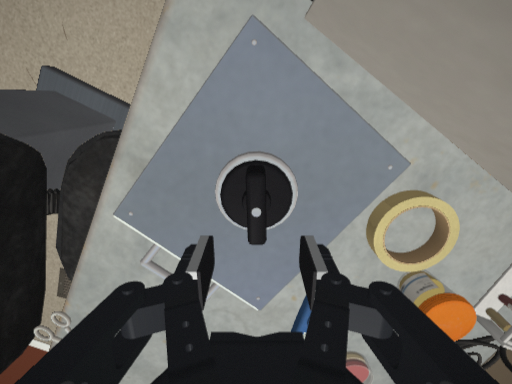

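The bar stands upright in the image at u≈257, midway between the jaws, so it is aligned. I'll descend and grip.

>>> send_rows(deltas=[[0.6,0,0,0.25,0,0,0],[0.6,0,0,0.45,0,0,0],[0.6,0,0,0.545,0,0,0],[0.6,0,0,0.545,0,0,0],[0,0,0,0.545,0,0,0],[0,0,0,0.545,0,0,0],[0,0,0,0.545,0,0,0],[0,0,0,0.545,0,0,0],[0,0,0,0.545,0,0,0],[0,0,0,0.545,0,0,0],[0,0,0,0.545,0,0,0]], squeeze=60)

```text
clock: 3.08
tcp_pos: [0.5507, 0.326, 0.1006]
orientation: [-1.65, -2.672, -0.0]
contact_force: [-5.9, -2.9, 6.7]
grip_width: 0.0149
```

```bash
cat > m.py <<'E'
from h import *
o=r.get_obs(); T=R.from_rotvec(o["orientation"]).as_matrix()
print("yaw %.3f"%(np.arctan2(T[1,1],T[0,1])-.466),"M",o["moment"].round(3),"F",o["contact_force"].round(1),"tau7 %.3f"%o["tau"][6],"w %.4f"%o["grip_width"],"t %.2f"%o["clock"],"p",o["tcp_pos"].round(4))
E
python3 m.py
```

```text
yaw -0.001 M [-0.511  1.086  0.022] F [-5.9 -2.9  6.7] tau7 -0.011 w 0.0149 t 3.08 p [0.5507 0.326  0.1006]
```

>>> send_rows(deltas=[[0,0,0,-0.02,0,0,-0.015],[0,0,0,-0.02,0,0,-0.03],[0,0,0,-0.02,0,0,-0.03]])

```text
clock: 3.33
tcp_pos: [0.5506, 0.326, 0.1008]
orientation: [-1.52, -2.749, 0.001]
contact_force: [3.1, 1.5, -17.1]
grip_width: 0.015
```

```bash
python3 m.py
```

```text
yaw 0.095 M [ 0.416 -0.681  0.104] F [  3.1   1.5 -17.1] tau7 0.381 w 0.0150 t 3.33 p [0.5506 0.326  0.1008]
```

>>> send_rows(deltas=[[0,0,0,0,0,0,-0.015],[0,0,0,0,0,0,-0.03],[0,0,0,0,0,0,-0.03]])

```text
clock: 3.58
tcp_pos: [0.5507, 0.326, 0.1008]
orientation: [-1.391, -2.816, 0.001]
contact_force: [2.6, 1.7, -17.0]
grip_width: 0.0149
```

```bash
python3 m.py
```

```text
yaw 0.187 M [ 0.545 -0.722  0.15 ] F [  2.6   1.7 -17. ] tau7 0.401 w 0.0149 t 3.58 p [0.5507 0.326  0.1008]
```

>>> send_rows(deltas=[[0,0,0,0.013,0,0,-0.015],[0,0,0,0.013,0,0,-0.03],[0,0,0,0.013,0,0,-0.03]])

```text
clock: 3.83
tcp_pos: [0.5507, 0.3261, 0.1006]
orientation: [-1.258, -2.878, 0.0]
contact_force: [-3.6, -1.4, -0.8]
grip_width: 0.0149
```

```bash
python3 m.py
```

```text
yaw 0.281 M [-0.193  0.648  0.109] F [-3.6 -1.4 -0.8] tau7 0.379 w 0.0149 t 3.83 p [0.5507 0.3261 0.1006]
```

>>> send_rows(deltas=[[0,0,0,0,0,0,-0.015],[0,0,0,0,0,0,-0.025],[0,0,0,0,0,0,-0.025]])

```text
clock: 4.08
tcp_pos: [0.5508, 0.3261, 0.1006]
orientation: [-1.146, -2.924, 0.0]
contact_force: [-4.5, -1.2, 1.9]
grip_width: 0.0148
```

```bash
python3 m.py
```

```text
yaw 0.358 M [-0.31   0.978  0.102] F [-4.5 -1.2  1.9] tau7 0.269 w 0.0148 t 4.08 p [0.5508 0.3261 0.1006]
```

>>> send_rows(deltas=[[0,0,0,0,0,0,-0.015],[0,0,0,0,0,0,-0.025],[0,0,0,0,0,0,-0.025]])

```text
clock: 4.33
tcp_pos: [0.5508, 0.3261, 0.1006]
orientation: [-1.031, -2.967, 0.0]
contact_force: [-4.0, -1.6, 2.1]
grip_width: 0.0144
```

```bash
python3 m.py
```

```text
yaw 0.436 M [-0.244  1.02   0.063] F [-4.  -1.6  2.1] tau7 0.271 w 0.0144 t 4.33 p [0.5508 0.3261 0.1006]
```

>>> send_rows(deltas=[[0,0,0,0,0,0,-0.015],[0,0,0,0,0,0,-0.025],[0,0,0,0,0,0,-0.025]])

```text
clock: 4.58
tcp_pos: [0.5508, 0.3261, 0.1006]
orientation: [-0.913, -3.005, 0.0]
contact_force: [-4.9, -1.0, 1.3]
grip_width: 0.0145
```

```bash
python3 m.py
```

```text
yaw 0.515 M [-0.192  0.998  0.084] F [-4.9 -1.   1.3] tau7 0.229 w 0.0145 t 4.58 p [0.5508 0.3261 0.1006]
```

>>> send_rows(deltas=[[0,0,0,0,0,0,-0.015],[0,0,0,0,0,0,-0.025],[0,0,0,0,0,0,-0.025]])

```text
clock: 4.83
tcp_pos: [0.5508, 0.3261, 0.1006]
orientation: [-0.794, -3.039, 0.0]
contact_force: [-4.9, -1.6, 1.2]
grip_width: 0.0145
```

```bash
python3 m.py
```

```text
yaw 0.593 M [-0.161  1.023  0.156] F [-4.9 -1.6  1.2] tau7 0.245 w 0.0145 t 4.83 p [0.5508 0.3261 0.1006]
```

>>> send_rows(deltas=[[0,0,0,0,0,0,-0.015],[0,0,0,0,0,0,-0.025],[0,0,0,0,0,0,-0.025]])

```text
clock: 5.08
tcp_pos: [0.5508, 0.3261, 0.1006]
orientation: [-0.674, -3.067, 0.0]
contact_force: [-5.3, -1.8, 1.4]
grip_width: 0.0152
```

```bash
python3 m.py
```

```text
yaw 0.672 M [-0.22   0.989  0.129] F [-5.3 -1.8  1.4] tau7 0.230 w 0.0152 t 5.08 p [0.5508 0.3261 0.1006]
```

>>> send_rows(deltas=[[0,0,0,0,0,0,-0.015],[0,0,0,0,0,0,-0.025],[0,0,0,0,0,0,-0.025]])

```text
clock: 5.33
tcp_pos: [0.5508, 0.3262, 0.1006]
orientation: [-0.554, -3.092, -0.0]
contact_force: [-6.5, -0.9, 1.6]
grip_width: 0.0147
```

```bash
python3 m.py
```

```text
yaw 0.750 M [-0.162  1.001  0.081] F [-6.5 -0.9  1.6] tau7 0.245 w 0.0147 t 5.33 p [0.5508 0.3262 0.1006]
```

>>> send_rows(deltas=[[0,0,0,0,0,0,-0.015],[0,0,0,0,0,0,-0.025],[0,0,0,0,0,0,-0.025]])

```text
clock: 5.58
tcp_pos: [0.5508, 0.3262, 0.1006]
orientation: [-0.432, -3.111, -0.0]
contact_force: [-5.2, -1.3, 2.5]
grip_width: 0.0148
```

```bash
python3 m.py
```

```text
yaw 0.829 M [-0.164  1.006  0.088] F [-5.2 -1.3  2.5] tau7 0.222 w 0.0148 t 5.58 p [0.5508 0.3262 0.1006]
```

>>> send_rows(deltas=[[0,0,0,0,0,0,-0.015],[0,0,0,0,0,0,-0.025],[0,0,0,0,0,0,-0.025]])

```text
clock: 5.83
tcp_pos: [0.5508, 0.3262, 0.1006]
orientation: [-0.309, -3.126, -0.0]
contact_force: [-5.4, -1.6, 1.2]
grip_width: 0.0147
```

```bash
python3 m.py
```

```text
yaw 0.908 M [-0.085  0.99   0.124] F [-5.4 -1.6  1.2] tau7 0.215 w 0.0147 t 5.83 p [0.5508 0.3262 0.1006]
```

>>> send_rows(deltas=[[0,0,0,0,0,0,-0.015],[0,0,0,0,0,0,-0.025],[0,0,0,0,0,0,-0.025]])

```text
clock: 6.08
tcp_pos: [0.5508, 0.3262, 0.1006]
orientation: [-0.186, -3.135, -0.0]
contact_force: [-5.3, -2.3, 1.8]
grip_width: 0.0152
```

```bash
python3 m.py
```

```text
yaw 0.986 M [-0.123  1.019  0.181] F [-5.3 -2.3  1.8] tau7 0.152 w 0.0152 t 6.08 p [0.5508 0.3262 0.1006]
```

>>> send_rows(deltas=[[0,0,0,0,0,0,-0.015],[0,0,0,0,0,0,-0.02],[0,0,0,0,0,0,-0.02]])

```text
clock: 6.33
tcp_pos: [0.5507, 0.3262, 0.1006]
orientation: [-0.087, -3.14, 0.0]
contact_force: [-4.8, -2.0, 1.8]
grip_width: 0.0147
```

```bash
python3 m.py
```

```text
yaw 1.049 M [-0.09   1.045  0.375] F [-4.8 -2.   1.8] tau7 -0.217 w 0.0147 t 6.33 p [0.5507 0.3262 0.1006]
```

>>> send_rows(deltas=[[0,0,0,0,0,0,-0.015],[0,0,0,0,0,0,-0.02],[0,0,0,0,0,0,-0.02]])

```text
clock: 6.58
tcp_pos: [0.5507, 0.3263, 0.1006]
orientation: [0.011, -3.141, 0.0]
contact_force: [-5.6, -1.6, 1.1]
grip_width: 0.015
```

```bash
python3 m.py
```

```text
yaw 1.112 M [-0.086  1.019  0.394] F [-5.6 -1.6  1.1] tau7 -0.175 w 0.0150 t 6.58 p [0.5507 0.3263 0.1006]
```

The drag has reversed at about 1.0–1.05 rad: tau7 went from +0.2 to −0.2. I'll go a little further, then let go.

>>> send_rows(deltas=[[0,0,0,0,0,0,-0.02],[0,0,0,0,0,0,-0.025],[0,0,0,0,0,0,-0.025]])

```text
clock: 6.83
tcp_pos: [0.5508, 0.3263, 0.1005]
orientation: [0.133, -3.138, -0.0]
contact_force: [-5.4, -0.8, 1.2]
grip_width: 0.0149
```

```bash
python3 m.py
```

```text
yaw 1.190 M [-0.155  0.945  0.085] F [-5.4 -0.8  1.2] tau7 0.173 w 0.0149 t 6.83 p [0.5508 0.3263 0.1005]
```

>>> send_rows(deltas=[[0.6,0,0,0,0,0,0],[0.6,0,0,0,0,0,0],[0.6,0,0,0,0,0,0],[0.6,0,0,0,0,0,0],[0.6,0,0,0,0,0,0],[0.6,0,0,0,0,0,0],[0.6,0,0,-0.2,0,0,0],[0.6,0,0,-0.4,0,0,0],[0.6,0,0,-0.5,0,0,0],[0.6,0,0,-0.5,0,0,0]])

```text
clock: 7.67
tcp_pos: [0.5536, 0.3275, 0.1791]
orientation: [-0.136, 3.132, 0.006]
contact_force: [1.0, 0.4, 0.5]
grip_width: 0.0514
```

```bash
python3 m.py; python3 - <<'E'
from h import *
im=grab("wrist","wrist3.png")
def line(m):
    m=m.astype(np.uint8); n,l,s,c=cv2.connectedComponentsWithStats(m); return l,s,c
g=im.max(2); u,v=proj("wrist",[[.5505,.3275,.114]])[0]; print(u,v)
c=cv2.resize(im[int(v)-60:int(v)+60,int(u)-80:int(u)+80],None,fx=5,fy=5,interpolation=cv2.INTER_CUBIC); c=(255*(c/255.)**.5).astype(np.uint8); cv2.imwrite("pics/crop3.png",c); print(int(u)-80,int(v)-60)
E
```

```text
yaw 1.191 M [-0.029 -0.02   0.021] F [1.  0.4 0.5] tau7 0.022 w 0.0514 t 7.67 p [0.5536 0.3275 0.1791]
255.4956105687828 206.9942226402714
175 146
```

View pics/crop3.png

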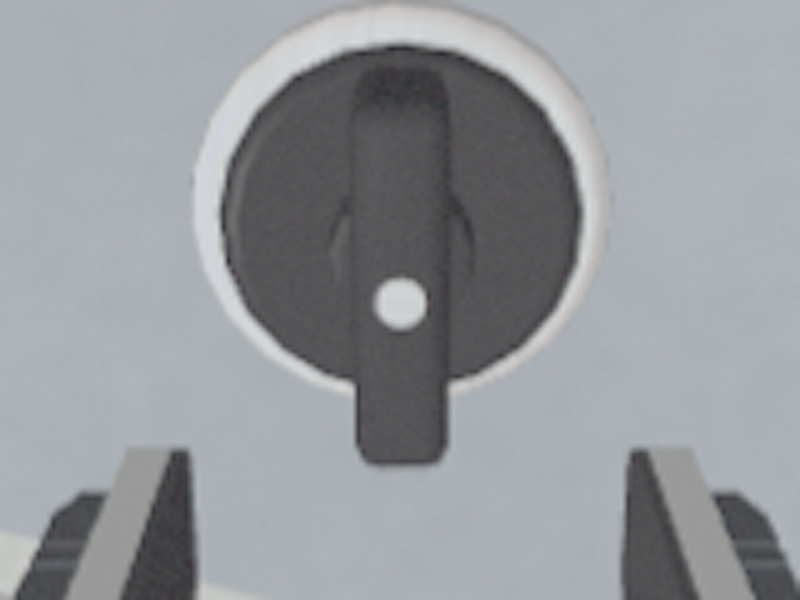

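```bash
python3 - <<'E'
from h import *
print(delta((.5165,.177,.16),down(1.345)))
E
```

```text
[ 3.261e-01 -9.749e-01  1.090e-01  9.000e-04  1.100e-03  9.950e-02]
```

>>> send_rows(deltas=[[0.3,0.15,-0.27,0,0.001,0.001,0.03],[0.3,0.3,-0.54,0,0.001,0.001,0.06],[0.3,0.326,-0.8,0.05,0.001,0.001,0.0995],[0.3,0.326,-0.975,0.109,0.001,0.001,0.0995],[0.3,0.326,-0.975,0.109,0.001,0.001,0.0995],[0.3,0.326,-0.975,0.109,0.001,0.001,0.0995],[0.3,0.326,-0.975,0.109,0.001,0.001,0.0995],[0.3,0.326,-0.975,0.109,0.001,0.001,0.0995]])

```text
clock: 8.38
tcp_pos: [0.5151, 0.1776, 0.158]
orientation: [-0.35, -3.119, 0.004]
contact_force: [0.1, -0.1, 0.7]
grip_width: 0.0252
```

```bash
python3 - <<'E'
from h import *
grab("wrist","wrist4.png");print(delta((.5165,.177,.040),down(1.345))); print(r.get_obs()["joints"].round(2))
print(proj("wrist",[[.5165,.177,.046]]))
E
```

```text
[-0.0121 -0.0008  0.7872 -0.001  -0.0009  0.0008]
[-0.48  0.37  0.04  1.95 -0.02  0.83  0.92]
[[255.8848233  193.54611933]]
```

View pics/wrist4.png

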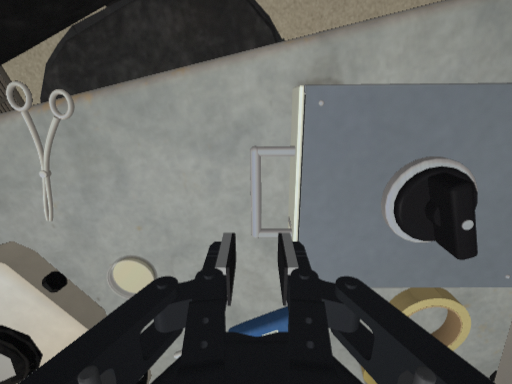

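The handle bar is at u≈256, v 150–233, within about 2 px of the prediction. I'll descend, grip and pull 120 mm along the tool's −y.

>>> send_rows(deltas=[[0.3,-0.01,0,0.27,0,0,0],[0.3,-0.01,0,0.53,0,0,0],[0.3,-0.01,0,0.7,0,0,0],[0.3,-0.01,0,0.787,0,0,0],[0.3,-0.01,0,0.787,0,0,0],[0,-0.01,0,0.787,0,0,0],[0,-0.01,0,0.787,0,0,0],[0,-0.01,0,0.787,0,0,0],[0,-0.01,0,0.787,0,0,0],[0,-0.01,0,0.787,0,0,0]], squeeze=40)

```text
clock: 9.27
tcp_pos: [0.5164, 0.1758, 0.0406]
orientation: [-0.353, -3.119, 0.004]
contact_force: [0.9, -0.4, -9.0]
grip_width: 0.0085
```

>>> send_rows(deltas=[[0,0,-0.02,0,0,0,0],[0,0,-0.04,0,0,0,0],[0,0,-0.06,0,0,0,0],[0,0,-0.06,0,0,0,0]])

```text
clock: 9.6
tcp_pos: [0.5142, 0.1657, 0.0406]
orientation: [-0.354, -3.118, 0.006]
contact_force: [0.4, 0.6, -3.8]
grip_width: 0.0084
```

```bash
python3 m.py
```

```text
yaw 0.879 M [0.185 0.126 0.038] F [ 0.4  0.6 -3.8] tau7 -0.034 w 0.0084 t 9.60 p [0.5142 0.1657 0.0406]
```

The tray moves freely: about 10 mm out with little force. I'll draw it out to the stop.

>>> send_rows(deltas=[[0,0,-0.08,0,0,0,0],[0,0,-0.16,0,0,0,0],[0,0,-0.24,0,0,0,0],[0,0,-0.32,0,0,0,0],[0,0,-0.4,0,0,0,0],[0,0,-0.48,0,0,0,0],[0,0,-0.55,0,0,0,0],[0,0,-0.61,0,0,0,0],[0,0,-0.66,0,0,0,0],[0,0,-0.69,0,0,0,0],[0,0,-0.715,0,0,0,0],[0,0,-0.715,0,0,0,0],[0,0,-0.715,0,0,0,0]])

```text
clock: 10.68
tcp_pos: [0.4917, 0.0636, 0.0407]
orientation: [-0.352, -3.122, 0.001]
contact_force: [6.9, 8.2, -17.7]
grip_width: 0.0081
```

```bash
python3 m.py
```

```text
yaw 0.880 M [ 1.768 -1.465  0.04 ] F [  6.9   8.2 -17.7] tau7 -0.045 w 0.0081 t 10.68 p [0.4917 0.0636 0.0407]
```

>>> send_rows(deltas=[[0.3,0,0.01,0,0,0,0],[0.3,0,0.01,0,0,0,0],[0.3,0,0.01,0,0,0,0],[0.3,0,0.01,0,0,0,0],[0.3,0,0.01,-0.15,0,0,0],[0.3,0,0.01,-0.4,0,0,0],[0.5,0,0.01,-0.67,0,0,0],[0.5,0,0.01,-0.93,0,0,0],[0.5,0,0.01,-0.93,0,0,0]])

```text
clock: 11.43
tcp_pos: [0.4952, 0.0642, 0.1875]
orientation: [0.355, 3.113, 0.001]
contact_force: [0.8, -0.0, 0.2]
grip_width: 0.0429
```

```bash
python3 m.py; python3 - <<'E'
from h import *
print(delta((.455,-.03,.18),down(1.152)))
E
```

```text
yaw 0.878 M [ 0.03  -0.097  0.061] F [ 0.8 -0.   0.2] tau7 -0.027 w 0.0429 t 11.43 p [0.4952 0.0642 0.1875]
[ 0.1204 -0.6722  0.0479  0.0008  0.0025  0.0611]
```

>>> send_rows(deltas=[[0.5,0.06,-0.25,0.05,0,0.002,0.03],[0.5,0.12,-0.5,0.05,0,0.002,0.061],[0.5,0.12,-0.67,0.05,0,0.002,0.061],[0.5,0.12,-0.67,0.05,0,0.002,0.061],[0.5,0.12,-0.67,0.05,0,0.002,0.061],[0.5,0.12,-0.67,0.05,0,0.002,0.061]])

```text
clock: 11.93
tcp_pos: [0.4513, -0.0297, 0.1733]
orientation: [-0.649, -3.065, 0.004]
contact_force: [-0.7, -0.3, 0.7]
grip_width: 0.0427
```

```bash
python3 m.py; python3 - <<'E'
from h import *
grab("wrist","wrist5.png"); print(r.get_obs()["joints"].round(2))
E
```

```text
yaw 0.688 M [ 0.025 -0.048 -0.007] F [-0.7 -0.3  0.7] tau7 0.018 w 0.0427 t 11.93 p [ 0.4513 -0.0297  0.1733]
[-0.18  0.2   0.12  2.14 -0.03  0.81  1.12]
```

View pics/wrist5.png

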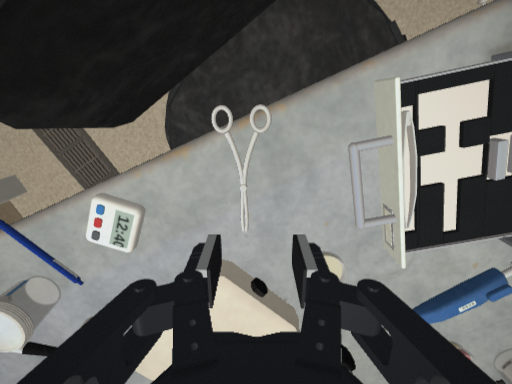

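Pocket: the wide end is at about (453,100), the bay at (450,160) and the narrow foot at (450,228). Forceps: the rings are at (222,118) and (260,118), the tip at (245,233).

```bash
python3 - <<'E'
from h import *
im=cam("wrist")[0]; w=im[95:245,200:285]; g=w.min(2).astype(int)
bg=cv2.medianBlur(w.min(2),41).astype(int)
m=((g>175)&(g-bg>20)).astype(np.uint8); n,l,s,c=cv2.connectedComponentsWithStats(m); i=1+np.argmax(s[1:,4]); ys,xs=np.where(l==i)
print(s[i],len(xs)); 
for y in range(ys.min(),ys.max()+1,8): print(y+95,200+xs[ys==y].min(),200+xs[ys==y].max(),end=" | ")
P=ray("wrist",[(222,118),(260,118),(245,233)],.004); print(P)
mid=(P[0]+P[1])/2; d=mid-P[2]; print(np.linalg.norm(d),np.arctan2(d[1],d[0]),mid-d/np.linalg.norm(d)*.06, P[2]+d/np.linalg.norm(d)*.075, np.linalg.norm(P[0]-P[1]))
print("view",delta((.50,.15,.20),down(1.352)))
E
```

```text
[ 25  37  32 100 503] 503
132 254 255 | 140 228 254 | 148 231 251 | 156 234 248 | 164 237 246 | 172 239 245 | 180 240 244 | 188 240 245 | 196 241 245 | 204 241 245 | 212 241 246 | 220 241 246 | 228 242 246 | [[ 0.37525428 -0.03733864  0.004     ]
 [ 0.39209068  0.00060931  0.004     ]
 [ 0.51283181 -0.07302195  0.004     ]]
0.1402481775541912 2.7412669416857796 [ 0.43892853 -0.04174776  0.004     ] [ 0.44376175 -0.04379307  0.004     ] 0.04151519296270586
view [ 1.8800e-01  1.2225e+00 -1.8200e-01 -1.0000e-03 -2.6000e-03 -6.2800e-02]
```

```bash
python3 - <<'E'
from h import *
print("view",delta((.57,.15,.19),down(1.352)))
E
```

```text
view [-2.3940e-01  1.4113e+00 -1.1940e-01 -1.0000e-03 -2.6000e-03 -6.2800e-02]
```

>>> send_rows(deltas=[[0.5,-0.04,0.25,-0.119,0,0,-0.03],[0.5,-0.08,0.5,-0.119,0,0,-0.063],[0.5,-0.12,0.75,-0.119,0,0,-0.063],[0.5,-0.16,0.99,-0.119,0,0,-0.063],[0.5,-0.16,0.99,-0.119,0,0,-0.063]])

```text
clock: 12.4
tcp_pos: [0.5365, 0.1057, 0.1903]
orientation: [-0.326, -3.118, -0.005]
contact_force: [0.4, 0.4, 0.3]
grip_width: 0.0429
```

>>> send_rows(deltas=[[0.5,-0.08,0.25,0,0,0,0],[0.5,-0.08,0.42,0,0,0,0],[0.5,-0.08,0.42,0,0,0,0],[0.5,-0.08,0.42,0,0,0,0],[0.5,-0.08,0.42,0,0,0,0]])

```text
clock: 12.82
tcp_pos: [0.5583, 0.1553, 0.1893]
orientation: [-0.34, -3.113, 0.004]
contact_force: [0.7, -0.6, 0.1]
grip_width: 0.0425
```

```bash
python3 m.py; python3 - <<'E'
from h import *
im=grab("wrist","wrist6.png"); u,v=proj("wrist",[[.5138,.1632,.034]])[0]; print(u,v)
x0,y0=int(u)-100,max(0,int(v)-75); cv2.imwrite("pics/crop6.png",cv2.resize(im[y0:y0+150,x0:x0+200],None,fx=4,fy=4,interpolation=cv2.INTER_CUBIC)); print(x0,y0)
E
```

```text
yaw 0.887 M [ 0.005 -0.007  0.037] F [ 0.7 -0.6  0.1] tau7 -0.011 w 0.0425 t 12.82 p [0.5583 0.1553 0.1893]
254.59799324670882 139.58775354150592
154 64
```

View pics/crop6.png

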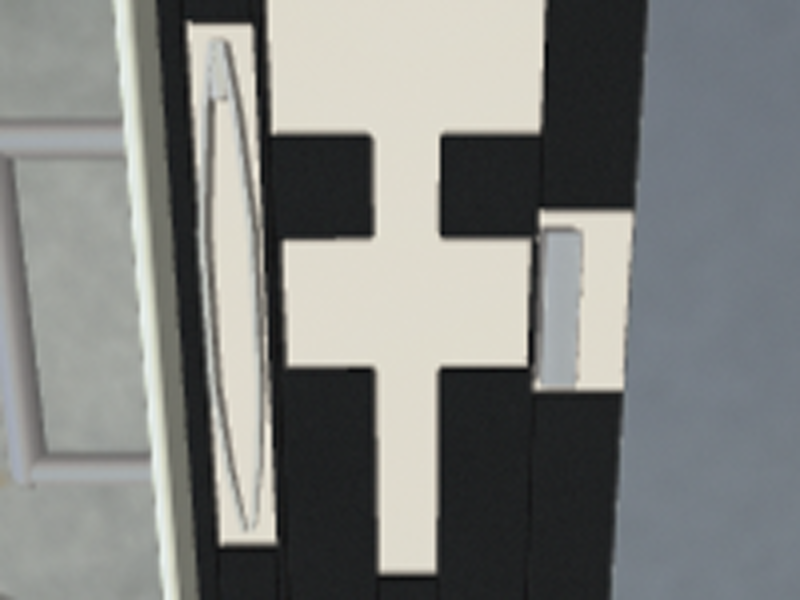

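```bash
python3 - <<'E'
from h import *
print("pocket",ray("wrist",(255.7,139.5),.034)); a=ray("wrist",[(154+408/4,64+570/4),(154+406/4,64+190/4)],.034); d=a[1]-a[0]; print(np.arctan2(d[1],d[0])-np.pi/2)
print(delta((.4405,-.0427,.10),down(1.166)))
E
```

```text
pocket [[0.51396387 0.16437005 0.034     ]]
1.3569010486094761
[ 0.4755 -1.4515  0.6063 -0.0015 -0.0029  0.0591]
```

>>> send_rows(deltas=[[0.5,0.08,-0.25,0,0,0,0.03],[0.5,0.16,-0.5,0,0,0,0.059],[0.5,0.24,-0.75,0,0,0,0.059],[0.5,0.32,-0.98,0.1,0,0,0.059],[0.5,0.32,-0.98,0.1,0,0,0.059]])

```text
clock: 13.28
tcp_pos: [0.4738, 0.0139, 0.1736]
orientation: [-0.643, -3.06, 0.012]
contact_force: [-1.4, -0.3, -0.1]
grip_width: 0.0427
```

```bash
python3 - <<'E'
from h import *
print(delta((.4405,-.0427,.06),down(1.166)))
E
```

```text
[ 0.0419 -0.4269  0.7627 -0.0033 -0.0041 -0.003 ]
```

>>> send_rows(deltas=[[0.5,0.04,-0.2,0,-0.003,-0.004,-0.003],[0.5,0.04,-0.427,0.1,-0.003,-0.004,-0.003],[0.5,0.04,-0.427,0.35,-0.003,-0.004,-0.003],[0.5,0.04,-0.427,0.6,-0.003,-0.004,-0.003],[0.5,0.04,-0.427,0.762,-0.003,-0.004,-0.003],[0.5,0.04,-0.427,0.762,-0.003,-0.004,-0.003],[0.5,0.04,-0.427,0.762,-0.003,-0.004,-0.003]])

```text
clock: 13.87
tcp_pos: [0.447, -0.0353, 0.0612]
orientation: [0.618, 3.078, 0.005]
contact_force: [0.3, -0.7, -0.4]
grip_width: 0.0424
```

```bash
python3 m.py;python3 - <<'E'
from h import *
im=grab("wrist","wrist7.png"); print(delta((.4405,-.0427,.014),down(1.166)))
print(proj("wrist",[[.4405,-.0427,.004]]))
cv2.imwrite("pics/crop7.png",cv2.resize(im[60:360,100:400],None,fx=2,fy=2))
E
```

```text
yaw 0.708 M [-0.007  0.017 -0.005] F [ 0.3 -0.7 -0.4] tau7 0.035 w 0.0424 t 13.87 p [ 0.447  -0.0353  0.0612]
[ 0.0296 -0.0684  0.3219  0.0015  0.0014  0.0028]
[[243.56163536 211.62368748]]
```

View pics/crop7.png

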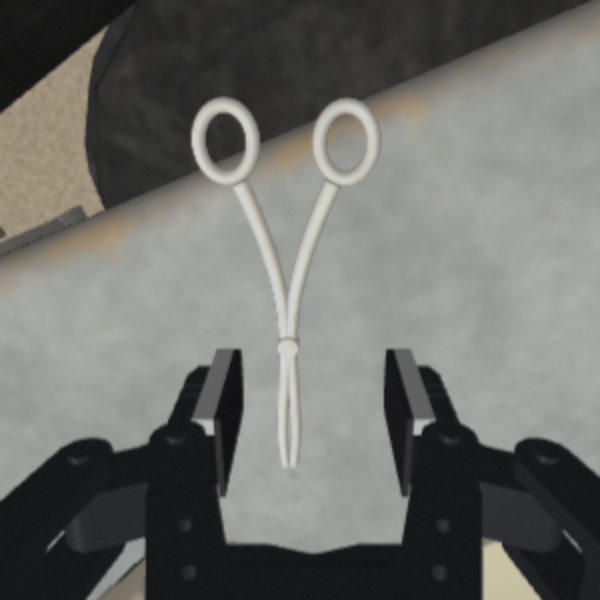

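```bash
python3 - <<'E'
from h import *
P=ray("wrist",[(244.5,293.5),(243,108.5),(243,130)],.004); print(P,P[:2].mean(0)); d=P[1]-P[0]; print(np.linalg.norm(d),np.arctan2(d[1],d[0])-np.pi/2)
E
```

```text
[[ 0.51159086 -0.07294829  0.004     ]
 [ 0.37079077 -0.01258415  0.004     ]
 [ 0.38384753 -0.01831338  0.004     ]] [ 0.44119082 -0.04276622  0.004     ]
0.15319430705796477 1.165777086685229
```

>>> send_rows(deltas=[[0.4,0.025,-0.068,0.1,0.0015,0.0014,0.003],[0.4,0.025,-0.068,0.2,0.0015,0.0014,0.003],[0.4,0.025,-0.068,0.28,0.0015,0.0014,0.003],[0.4,0.025,-0.068,0.32,0.0015,0.0014,0.003],[0.4,0.025,-0.068,0.32,0.0015,0.0014,0.003],[0.4,0.025,-0.068,0.32,0.0015,0.0014,0.003]])

```text
clock: 14.42
tcp_pos: [0.4419, -0.0425, 0.0147]
orientation: [0.631, 3.076, 0.001]
contact_force: [-0.2, -0.8, -0.1]
grip_width: 0.034
```

```bash
python3 m.py;python3 - <<'E'
from h import *
print(delta((.4412,-.0428,.013),down(1.166)))
E
```

```text
yaw 0.700 M [-0.011 -0.021 -0.033] F [-0.2 -0.8 -0.1] tau7 0.005 w 0.0340 t 14.42 p [ 0.4419 -0.0425  0.0147]
[ 0.0034 -0.0038  0.0111  0.0003  0.0005  0.0001]
```

Aligned within 1 mm. I'll close on the forceps.

>>> send_rows(deltas=[[0,0.003,-0.004,0.008,0,0,0],[0,0.003,-0.004,0.008,0,0,0],[0,0.003,-0.004,0.008,0,0,0],[0,0.003,-0.004,0.008,0,0,0],[0,0.003,-0.004,0.008,0,0,0],[0,0.003,-0.004,0.008,0,0,0],[0,0.003,-0.004,0.008,0,0,0]], squeeze=30)

```text
clock: 15.0
tcp_pos: [0.4409, -0.0429, 0.0133]
orientation: [0.631, 3.076, 0.001]
contact_force: [-1.0, -0.4, 6.5]
grip_width: 0.0107
```

```bash
python3 m.py
```

```text
yaw 0.700 M [-0.031  0.236  0.054] F [-1.  -0.4  6.5] tau7 -0.042 w 0.0107 t 15.00 p [ 0.4409 -0.0429  0.0133]
```

>>> send_rows(deltas=[[0,0,0,-0.1,0,0,0],[0,0,0,-0.3,0,0,0],[0,0,0,-0.55,0,0,0],[0,0,0,-0.75,0,0,0],[0,0,0,-0.75,0,0,0]])

```text
clock: 15.42
tcp_pos: [0.4438, -0.043, 0.1303]
orientation: [0.63, 3.068, 0.005]
contact_force: [0.6, -0.9, -0.4]
grip_width: 0.0109
```

```bash
python3 m.py;python3 - <<'E'
from h import *
print(delta((.5139,.1640,.12),down(1.354)))
E
```

```text
yaw 0.700 M [-0.023 -0.039 -0.05 ] F [ 0.6 -0.9 -0.4] tau7 -0.143 w 0.0109 t 15.42 p [ 0.4438 -0.043   0.1303]
[ 1.1470e-01  1.4523e+00  7.4500e-02  1.3000e-03  2.9000e-03 -5.9900e-02]
```

>>> send_rows(deltas=[[0,0.02,0.15,0,0,0,-0.01],[0,0.04,0.35,0,0,0,-0.03],[0,0.06,0.6,0,0,0,-0.06],[0,0.08,0.8,0,0,0,-0.06],[0,0.08,0.95,0,0,0,-0.06],[0,0.08,0.95,0,0,0,-0.06]])

```text
clock: 15.92
tcp_pos: [0.487, 0.0985, 0.1252]
orientation: [0.328, 3.122, 0.005]
contact_force: [1.0, 0.8, -1.1]
grip_width: 0.011
```

```bash
python3 - <<'E'
from h import *
print(delta((.5139,.1640,.075),down(1.354)))
E
```

```text
[-0.0842  0.4633  0.3368  0.0012  0.0005  0.0023]
```

>>> send_rows(deltas=[[0,-0.04,0.2,0,0.001,0,0.002],[0,-0.084,0.38,0,0.001,0,0.002],[0,-0.084,0.463,0.1,0.001,0,0.002],[0,-0.084,0.463,0.25,0.001,0,0.002],[0,-0.084,0.463,0.336,0.001,0,0.002],[0,-0.084,0.463,0.336,0.001,0,0.002],[0,-0.084,0.463,0.336,0.001,0,0.002],[0,-0.084,0.463,0.336,0.001,0,0.002]])

```text
clock: 16.58
tcp_pos: [0.5129, 0.1575, 0.0752]
orientation: [0.35, 3.122, -0.004]
contact_force: [1.3, 0.1, -1.0]
grip_width: 0.0109
```

```bash
python3 - <<'E'
from h import *
grab("wrist","wrist8.png"); grab("scene","scene8.png"); print(delta((.5139,.1640,.044),down(1.354))); print(r.get_obs()["tcp_pos"])
print(proj("wrist",[[.5139,.164,.034]]))
E
```

```text
[ 0.0054  0.0413  0.2108 -0.0006  0.0005 -0.002 ]
[0.51328001 0.15784343 0.07563017]
[[265.00392091 223.94652431]]
```

>>> send_rows(deltas=[[0,0.0054,0.0413,0.05,0,0,-0.002],[0,0.0054,0.0413,0.08,0,0,-0.002],[0,0.0054,0.0413,0.08,0,0,-0.002],[0,0.0054,0.0413,0.08,0,0,-0.002]])

```text
clock: 17.02
tcp_pos: [0.5128, 0.1642, 0.0621]
orientation: [-0.338, -3.122, 0.005]
contact_force: [-0.2, -0.7, -0.2]
grip_width: 0.011
```

```bash
python3 - <<'E'
from h import *
im=grab("wrist","wrist9.png")
o=r.get_obs(); T=R.from_rotvec(o["orientation"])
print(o["tcp_pos"],delta((.5139,.1640,.0445),down(1.354)))
# pocket edges at the far tip end and the wide end, and the forceps' ring extent, row by row
m=(im.min(2)>190)
for v in range(30,330,20):
    x=np.where(np.diff(np.r_[0,m[v,150:360].astype(int),0]))[0]+150; print(v,x.tolist())
print("pocket narrow end, ring ends px",proj("wrist",[o["tcp_pos"]*[1,1,0]+[0,0,o["tcp_pos"][2]-.009]+T.apply([s,0,0]) for s in(-.075,0,.06,.075)]).round(1).tolist())
E
```

```text
[0.51295221 0.16410455 0.0623042 ] [-6.400e-03  1.100e-03  1.187e-01 -1.000e-03 -1.000e-04  3.000e-04]
30 []
50 []
70 []
90 []
110 []
130 [198, 204, 210, 230, 236, 278, 280, 286, 290, 304, 306, 312]
150 [167, 173, 174, 180, 187, 193, 196, 200, 205, 230, 231, 235, 240, 273, 275, 280, 284, 308, 310, 315]
170 [170, 172, 178, 185, 191, 194, 201, 225, 232, 281, 286, 302, 305, 311]
190 [171, 172, 178, 189, 195, 196, 230, 236, 243, 269, 275, 282]
210 [171, 173, 179, 192, 238, 244, 249, 265, 267, 273, 325, 346]
230 [173, 175, 181, 194, 208, 244, 245, 250, 255, 259, 260, 267, 269, 304, 328, 343]
250 [176, 178, 183, 196, 209, 222, 249, 255, 257, 262, 292, 303, 326, 341]
270 [150, 153, 179, 181, 187, 198, 201, 202, 248, 250, 264, 266, 272, 274]
290 [150, 154, 247, 250, 251, 256, 257, 261, 263, 267]
310 [245, 250, 251, 254, 258, 262, 264, 267]
pocket narrow end, ring ends px [[255.7, 343.1], [255.5, 249.0], [255.4, 150.1], [255.3, 120.8]]
```

>>> send_rows(deltas=[[0,-0.006,0.001,0.03,-0.001,0,0],[0,-0.006,0.001,0.06,-0.001,0,0],[0,-0.006,0.001,0.085,-0.001,0,0],[0,-0.006,0.001,0.1,-0.001,0,0],[0,-0.006,0.001,0.1,-0.001,0,0]])

```text
clock: 17.48
tcp_pos: [0.5135, 0.1639, 0.0468]
orientation: [-0.339, -3.122, 0.001]
contact_force: [0.4, -0.5, 0.1]
grip_width: 0.0105
```

```bash
python3 m.py; python3 -c "
from h import *
print(delta((.5139,.1640,.0435),down(1.354)))"
```

```text
yaw 0.889 M [-0.003  0.019  0.025] F [ 0.4 -0.5  0.1] tau7 0.001 w 0.0105 t 17.48 p [0.5135 0.1639 0.0468]
[-0.0021  0.0015  0.0217 -0.0002 -0.0003  0.0002]
```

>>> send_rows(deltas=[[0,-0.002,0.001,0.01,0,0,0],[0,-0.002,0.001,0.018,0,0,0],[0,-0.002,0.001,0.018,0,0,0],[0.3,-0.002,0.001,0.016,0,0,0],[0.3,-0.002,0.001,0.016,0,0,0],[0.3,-0.002,0.001,0.016,0,0,0],[0.3,-0.002,0.001,0.016,0,0,0]])

```text
clock: 18.07
tcp_pos: [0.5145, 0.1642, 0.0453]
orientation: [0.339, 3.123, 0.001]
contact_force: [0.5, 0.4, 0.3]
grip_width: 0.0258
```

```bash
python3 m.py
```

```text
yaw 0.889 M [ 0.006  0.014 -0.013] F [0.5 0.4 0.3] tau7 -0.000 w 0.0258 t 18.07 p [0.5145 0.1642 0.0453]
```

>>> send_rows(deltas=[[0.3,0,0,-0.05,0,0,0],[0.3,0,0,-0.15,0,0,0],[0.3,0,0,-0.4,0,0,0],[0.3,-0.2,0,-0.65,0,0,0],[0.3,-0.3,0,-0.9,0,0,0],[0.3,-0.3,0,-0.9,0,0,0],[0.3,-0.3,0,-0.9,0,0,0],[0.3,-0.3,0,-0.9,0,0,0]])

```text
clock: 18.73
tcp_pos: [0.5578, 0.1545, 0.1802]
orientation: [-0.339, -3.123, -0.001]
contact_force: [0.2, 0.1, -1.0]
grip_width: 0.0257
```

```bash
python3 m.py; python3 -c "
from h import *
im=grab('wrist','wrist10.png'); u,v=proj('wrist',[[.5139,.164,.034]])[0]; print(u,v)
cv2.imwrite('pics/crop10.png',cv2.resize(im[:300,100:500],None,fx=2,fy=2,interpolation=cv2.INTER_CUBIC))"
```

```text
yaw 0.889 M [-0.023 -0.002 -0.027] F [ 0.2  0.1 -1. ] tau7 0.012 w 0.0257 t 18.73 p [0.5578 0.1545 0.1802]
255.69573018428486 139.76342300589096
```

View pics/crop10.png

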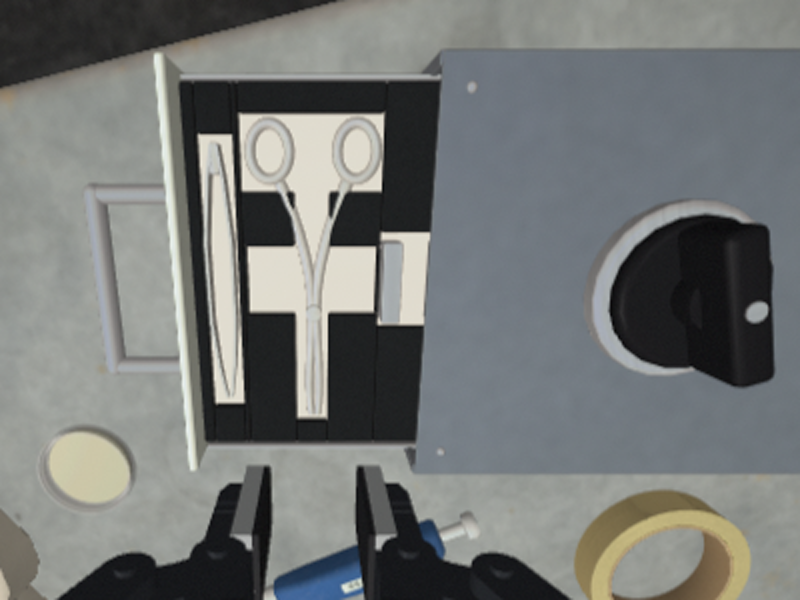

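```bash
python3 -c "
from h import *
h=ray('wrist',[(148.5,95),(157,184)],.046); m=h.mean(0); print(m, (m-[.5164,.1758,.046])@[np.cos(1.352),np.sin(1.352),0])
P=ray('wrist',[(100+269/2,75),(100+357/2,75.5),(100+314/2,412/2)],.035);c=(P[0]+P[1])/2;print(P, c-P[2],(c-P[2])@(c-P[2]),'centre',P[2]*.444+c*.556)
t=ray('wrist',[(100+313/2,157)],.034);print(t)"
```

```text
[0.49234697 0.06454418 0.046     ] -0.11382424180402029
[[0.44953231 0.15753211 0.035     ]
 [0.4589885  0.19843369 0.035     ]
 [0.5860193  0.14955074 0.035     ]] [-1.31758892e-01  2.84321629e-02 -2.77555756e-17] 0.018168793569811992 centre [0.51276135 0.16535902 0.035     ]
[[0.53171964 0.16092903 0.034     ]]
```

```bash
python3 -c "
from h import *
r.hand_in(); print(r.get_obs()['clock'])"
```

```text
the job is handed in; nothing more can be done
the job is handed in; nothing more can be done
```

The forceps are back in the instrument box and the tray is left open. I handed the job in at about 19 s on the robot's clock, and no verdict was reported.

- **Lock:** I turned the knob anticlockwise in small steps. Its drag reversed at about 1.0–1.05 rad, so I let go at 1.19 rad, and the tray then slid free.
- **Tray:** I drew it out by the handle until it met the stop, 114.9 mm by the arm's own reading. The last picture put it at 113.8 mm, which agrees within the camera's 2 mm error, so I did not pull again.
- **Forceps:** I gripped them at the middle and set them into the pocket with no measurable contact force. The last picture shows the rings in the wide end and the shaft in the narrow part. The tweezers are still in their own pocket.
- **At the end:** The gripper was about 14 cm clear of the tray. I touched nothing else on the bench, but I did not re-check the timer, cup and pad with a final picture.

The moment reading about the knob's axis was noisy and offset, so I judged the notch mainly from the torque in the last joint. That torque had gone back up to +0.17 N m at 1.19 rad, near the notch's centre. I didn't measure the knob's resting angle on its own; the tray sliding out is the proof that the lock let go.

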